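Wedge the cover off a coffee brew unit evenly

ROBOT

A 7-joint arm with a two-finger parallel gripper is mounted at the origin on the work surface. World frame = base frame: x ahead of the robot, y to its left, z up, the work surface at z = 0. Lengths are in mm, angles in rad, forces in N, time in s.
With the tool pointing down it reaches from about 400 to 875 mm from the base axis. Payload 6.5 kg.
Tool frame: the origin (TCP) lies midway between the tips of the shut fingers; the grasp point (between the pads) lies 19 mm behind it (manip.pinch_z is the distance from the TCP to the grasp point, in mm); z points along the fingers, y is the direction in which the jaws open and shut (so a half turn about z gives the same grasp; the last joint's range is limited). The gripper opens to 88 mm and grips with 3 to 60 N. Pads are 18 mm wide; open, the fingers measure 123 mm over their backs; the gripper's body (75 mm by 187 mm) begins 45 mm behind the grasp point.
Start: joints at [-1.404, 0.536, -0.004, 1.538, 0.003, 1.067, -0.071], TCP at [149.952, 632.459, 238.716] pointing down, gripper open.
Joint ranges: [-2.7, 2.7], [-0.37, 2.16], [-1.27, 1.26], [0.24, 2.4], [-1.31, 4.45], [0.19, 1.91], [-2.76, 2.76]. Speed limits (rad/s): [2.39, 2.39, 3.14, 3.14, 3.14, 3.14, 3.14].

INTERFACE

Orientations are given as a unit quaternion [x, y, z, w].
In Python, from rig import manip, viewer gives the robot as it stands.
- The arm moves only by the shell command python3 -m pendant 'ROWS' [FORCE]. ROWS is JSON, one flat list of numbers, 7 for each row, row after row: the turn, a rotation vector about the world's x, y, z normalised to -1 to 1, where 1 is pi/4 rad, then the shift along the world's x, y, z normalised to -1 to 1, where 1 is 0.03 m, then the closure, from 0 (fully open) to 1 (shut). In form: [rx, ry, rz, tx, ty, tz, jaw, rx, ry, rz, tx, ty, tz, jaw, ...]. A call has 1 to 5 rows; each row shifts and turns the commanded pose from where the row before left it; what a row does not reach is not made up. A row lasts 1/10 s, in which the tool goes at most 50 mm and 8.59 degrees, less where a joint would pass 70% of its speed; a pose out of reach is approached as far as the arm can. A call with a number of a shift or a turn outside -1 to 1 is refused whole. A call with a gripper value outside its range is refused whole. The fingers move at their own pace and stop on an object; FORCE is the grip in N (left out, the last holds). Time passes only in rows, so rows that do not move let the fingers close. It gives the time, the measured TCP pose, the force and the opening at its end, in the units of the state.
- manip.get_obs(): the state, without advancing time (a new reading comes with each control period).
- viewer.snapshot(name): name is "side" or "top" or "wrist"; returns the picture (420x560x3 uint8, red, green, blue); there is no depth.
- viewer.camera_params(name): a dict with "K" (3x3 intrinsics, pixels), "position" and "rotation" of the camera in the world. Camera axes: x right, y down, z forward; pixel columns grow to the right and rows downward; lengths in mm; the calibration is good to about 2 mm. A picture is of the moment at which its call begins: read the wrist's pose just before it. camera_params takes no time and is no camera call; for the wrist camera it gives the pose at the moment of the call.
- manip.close_job(): hands the job in, once; it reports no verdict.
The state is a dict: "time": time; "q": joint angles; "dq": joint speeds; "joint_torque": joint torques, N m; "tcp_pos": TCP position; "ee_rot": TCP orientation; "ft_force": force on the tool from outside, world axes, zero at the start; "ft_torque": the same for the moment, N m; "opening": finger opening in mm.
Only numpy, scipy, OpenCV 4.12 (cv2) and the standard library are available. Lean on these libraries where they do the work, as an engineer would, in place of code of your own. Each camera call takes 0.05 s, during which the arm holds its last target. There are 200 camera calls.

TASK

The brew unit's cover is stuck on its pins and has to come loose for cleaning: take the steel wedge from the tool holder and push it down into the two pry slots in turn, flat face to the fixed half, a little deeper each time, until the cover stands at least 8 mm further off at both ends. Never let one end get more than 5 mm ahead of the other or the pins will bend, and move the cover with the wedge only, not with the gripper. Then hang the wedge back in the pocket it came from, let go, and leave the other things on the counter as they are.

Things in the scene. Friction and masses are not known exactly. Their poses are not given: they have to be found in the camera images.
- wedge_grip (a point): centre of the wedge's black block handle, 16 mm (its x) x 28 mm (y) x 52 mm high (26 mm above and below this point), z up. The wedge hangs upright by its flange in a pocket of the holder, this point 32 mm above the holder's top. Below the handle come the flange (40 x 48 mm, 6 mm thick, underside 32 mm below this point) and the steel blade, hidden in the pocket. About 120 g
- wedge_tip (a point): middle of the flat face at the blade's tip, 88 mm below the handle's centre and 8 mm to its +x side. Blade: 20 mm wide (y), 56 mm long below the flange. Its +x face (away from the robot as it hangs) is flat and upright, flush with the handle's +x face; the -x face slopes, so the thickness grows evenly from 2.5 mm at the tip to 16 mm at the flange
- wedge: the whole wedge; origin on the handle's axis at the flange's underside, 32 mm below the handle's centre
- holder: fixed black block 72 x 200 x 78 mm high with three pockets in a row along its y, 62 mm apart, 26 x 34 mm each, open right through to the counter; wedge, brush and key hang in them in any order. A hanging blade has 5 to 7 mm of play all round. Origin under its centre
- brewer: fixed half of a grey plastic brew unit on a steel foot plate (150 x 200 mm): 65 mm deep, 170 mm along the seam (its y), top at 110 mm, with a round neck 42 mm wide, 30 mm high on top, 34 mm behind the seam's middle. Origin on the counter under the seam's middle; x points away from the robot, square to the seam: the fixed seam face is its plane x = 0
- cover: the cover, the half on the robot's side of the seam, 42 mm deep, 170 mm long, same height. It comes off only towards the robot (-x of the brewer) on two tight guide pins 120 mm apart, one below each pry slot; each has about 6 N of friction and stays where left. It turns about z when one end is ahead. Origin on the left pin, 35 mm above the counter
- slot_left (a point): top of the left (+y) pry slot, on the fixed seam face, 110 mm above the counter, 60 mm from the seam's middle. Slot: 34 mm long along the seam, 4 mm wide when closed (cut into the cover), 98 mm deep, top lips bevelled 5 mm wide (cover's 5 mm deep, fixed one's 10), so the cover bears on the blade 5 mm below the top and opens by about (blade thickness there - 4 mm), 1 to 2 mm less as things give: some 9 to 10 mm with the flange home
- slot_right (a point): the same for the right slot, 60 mm to the -y side of the middle; axes as for the brewer
- open_left (a joint): how far the cover's left end stands off, m; 0 closed, grows as it opens towards the robot, 0.016 at most; starts between 0 and about 0.0015
- open_right (a joint): the same for the cover's right end
- syrup: tall amber syrup bottle, 68 mm wide, 215 mm high, a bystander that stands between the holder and the brew unit; origin under its centre
- cups: stack of paper cups, 81 mm wide, 132 mm high, bystander; origin under its centre
- pitcher: steel milk mug, 84 mm wide, 100 mm high with a side handle, bystander; origin under its centre
- sachets: clear open bin of sachets, 100 x 140 mm, about 80 mm high, bystander; origin under its centre
- beans: dark jar with steel lid, 90 mm wide, 150 mm high, bystander; origin under its centre
- saucer: white saucer, 120 mm wide, 18 mm high, bystander; origin under its centre
- brush: brush hanging in another pocket of the holder: round black handle up to 61 mm above the holder top, bystander; origin on the underside of its flange
- key: key hanging in another pocket of the holder: thin steel stem with a 40 mm cross bar along y up to 48 mm above the holder top, bystander; origin on the underside of its flange
Things that resemble listed ones, but are neither listed nor needed, are in the scene too. What is shaped like the wedge but blue is not meant. Leave any blue look-alike of the brewer alone.

How it is judged (in metres and radians):
On the way, in this order (a step that is already met when the one before it is completed fails the run):
1. the wedge, in a slot, has opened both ends of the cover by at least 3 mm (value of joint each of open_left, open_right above 0.003 m and contact force between wedge and cover above 0.3 N).
2. the wedge, in a slot, has opened both ends of the cover by at least 8 mm (value of joint each of open_left, open_right above 0.008 m and contact force between wedge and cover above 0.3 N).
At the end, for the whole second after the job is handed in: the cover stands off at least 8 mm at both ends, neither end more than 5 mm ahead of the other (0.0417 rad); the wedge hangs at rest in the pocket it came from, its handle's centre within 14 mm of where it was and within 0.12 rad of upright (value of joint each of open_left, open_right above 0.008 m and angle between the x axis of cover and the x axis of brewer, either way round below 0.0417 rad and distance of wedge_grip from where it was at the start of the episode below 0.014 m and angle between wedge_grip's own z axis and vertical below 0.12 rad and linear speed of wedge below 0.02 m/s); the robot touches nothing.
It fails at once if one end of the cover gets more than 5 mm ahead of the other (0.0417 rad out of square) (angle between the x axis of cover and the x axis of brewer, either way round above 0.0417 rad).
It fails at once if the gripper or arm pushes the cover (more than 2 N) (contact force between any of the fingers, the arm and cover above 2 N).
It fails at once if a bystander on the counter is moved more than 20 mm or tipped (0.35 rad) (distance of any of syrup, cups, pitcher, sachets, beans, saucer from where it was at the start of the episode above 0.02 m or angle between any of syrup, cups, pitcher, sachets, beans, saucer's own z axis and vertical above 0.35 rad).
It fails at once if the brush or the key is moved more than 20 mm (distance of any of brush, key from where it was at the start of the episode above 0.02 m).
It also fails if it takes over 64 s, if anything falls off the work surface, if the arm or the gripper's body presses on something with over 40 N, if the wrist force passes 120 N, or if a joint passes its speed limit or range.

## Working session

There is one attempt and no reset: what is moved stays moved. The work goes in short steps, Python scripts to look and compute and a shell command to move; the robot and the scene stay as the last step left them, time stands still between calls to the robot, and variables do not carry over. Pictures are saved under pics/ and viewed, about 8 in all and at most 12, crops included, and the job is handed in when it is done.

```bash
ls; mkdir -p pics
python3 - <<'E'
from rig import manip, viewer
import cv2, numpy as np
o=manip.get_obs(); print({k:np.round(v,3).tolist() for k,v in o.items()})
for n in ("side","top","wrist"):
    p=viewer.camera_params(n); print(n,{k:np.round(v,3).tolist() for k,v in p.items()})
    cv2.imwrite(f"pics/{n}0.png",viewer.snapshot(n)[:,:,::-1])
E
```

```text
pics
{'time': 0.0, 'q': [-1.404, 0.537, -0.004, 1.539, 0.003, 1.067, -0.071], 'dq': [-0.001, -0.001, 0.0, 0.001, 0.0, 0.001, 0.001], 'joint_torque': [-0.0, -57.098, 0.991, -25.161, -0.056, 0.018, 0.0], 'tcp_pos': [149.837, 631.861, 237.825], 'ee_rot': [0.116, 0.993, -0.001, -0.0], 'ft_force': [-0.506, -1.171, -0.556], 'ft_torque': [-0.006, -0.003, 0.036], 'opening': 87.956}
side {'K': [[517.993, 0.0, 279.28], [0.0, 517.993, 213.42], [0.0, 0.0, 1.0]], 'position': [389.395, -1062.327, 1140.61], 'rotation': [0.918, -0.08, 0.022, -0.387]}
top {'K': [[451.143, 0.0, 289.51], [0.0, 451.143, 206.893], [0.0, 0.0, 1.0]], 'position': [330.511, -7.12, 1212.78], 'rotation': [-0.694, 0.713, -0.072, 0.069]}
wrist {'K': [[361.728, 0.0, 276.575], [0.0, 361.728, 205.707], [0.0, 0.0, 1.0]], 'position': [84.184, 647.943, 383.908], 'rotation': [0.778, 0.615, 0.08, 0.102]}
```

View pics/top0.png

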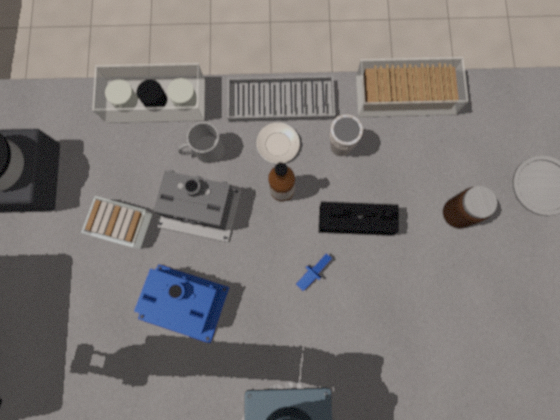

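View pics/side0.png

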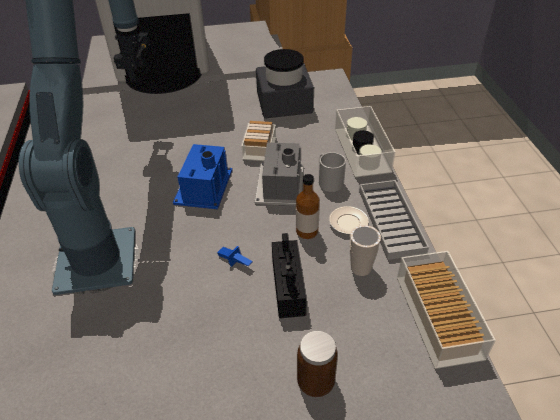

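The top view shows +x up and +y left. The grey brewer is at about (195,205), the holder at (358,218) and the syrup bottle at (282,180). I'll zoom in on the holder and the brewer.

Run:
```python
import cv2, numpy as np
def t(f,x,y,w,h,s):
    c=cv2.imread(f"pics/{f}0.png")[y:y+h,x:x+w]
    c=cv2.resize(c,None,fx=s,fy=s,interpolation=cv2.INTER_CUBIC)
    c=(255*(c/255.)**0.55).astype('uint8')
    for i in range(0,w,10): cv2.putText(c,str(x+i),(i*s,8),0,.3,(0,255,255)); cv2.line(c,(i*s,8),(i*s,12),(0,255,255))
    for i in range(10,h,10): cv2.putText(c,str(y+i),(0,i*s+3),0,.3,(0,255,255)); cv2.line(c,(20,i*s),(24,i*s),(0,255,255))
    return c
a=np.hstack([t("top",310,190,100,75,4),t("top",145,165,100,75,4)])
b=np.hstack([t("side",240,230,100,75,4)[:, :400],t("side",245,135,100,75,4)])
cv2.imwrite("pics/z1.png",np.vstack([a,b]))
```

```text
(no output)
```

View pics/z1.png

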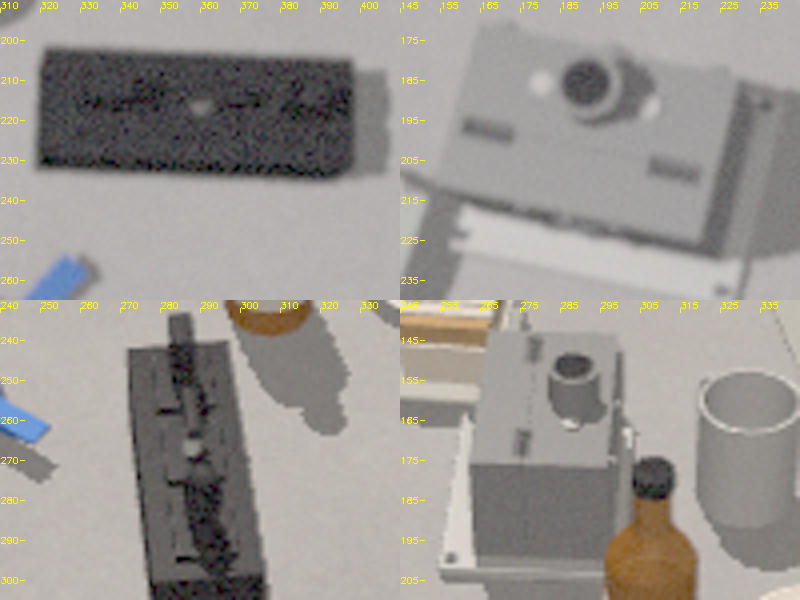

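In the crops, the key is in the holder's middle pocket at (357,217). The wedge and brush are at the two ends, and I still have to tell which is which. The brewer slots are at about (167,197) and (213,207) in the top image.

```bash
cat > h.py <<'E'
from rig import manip, viewer
import cv2, numpy as np
from scipy.spatial.transform import Rotation as R
def cam(n): 
    p=viewer.camera_params(n); q=np.array(p["rotation"]); 
    return np.array(p["K"]),np.array(p["position"]),(R.from_quat(q).as_matrix() if q.size==4 else q)
def plane(c,px,z):
    K,t,M=c; d=M@np.linalg.solve(K,np.array([px[0],px[1],1.])); return t+d*(z-t[2])/d[2]
def proj(c,P):
    K,t,M=c; u=K@(M.T@(np.array(P,float)-t)); return u[:2]/u[2]
def crop(img,x,y,w,h,s,g=.55,step=10):
    c=cv2.resize(np.ascontiguousarray(img[y:y+h,x:x+w,::-1]),None,fx=s,fy=s,interpolation=cv2.INTER_CUBIC)
    c=(255*(c/255.)**g).astype('uint8')
    for i in range(0,w,step): cv2.putText(c,str(x+i),(i*s,8),0,.3,(0,255,255)); cv2.line(c,(i*s,8),(i*s,12),(0,255,255))
    for i in range(step,h,step): cv2.putText(c,str(y+i),(0,i*s+3),0,.3,(0,255,255)); cv2.line(c,(20,i*s),(24,i*s),(0,255,255))
    return c
E
python3 - <<'E'
from h import *
np.set_printoptions(precision=1,suppress=True)
T=cam("top");S=cam("side");W=cam("wrist")
for n,c in (("T",T),("S",S),("W",W)): print(n,"fwd",c[2][:,2],"right",c[2][:,0],c[1])
print("holder corners", [plane(T,p,78)[:2] for p in ((320.5,202),(397.5,205),(397,234),(319,231.5))])
print("key",plane(T,(360,216.5),126))
print("slots",plane(T,(167.5,197.5),110),plane(T,(213.5,207),110))
print("brewer top corners",[plane(T,p,110) for p in ((167,171),(231,184),(220,226),(156,210))])
print("side slots",plane(S,(278,147),110),plane(S,(275,170),110))
print("side holder",[plane(S,p,78)[:2] for p in ((272,242),(297,240),(306,299),(277,302))])
print("syrup cap", plane(T,(281,169),215), "base",plane(T,(284,193),0))
print("beans",plane(T,(480,203),150))
E
```

```text
T fwd [ 0.2 -0.  -1. ] right [-0. -1.  0.] [ 330.5   -7.1 1212.8]
S fwd [ 0.1  0.7 -0.7] right [ 1.  -0.2 -0. ] [  389.4 -1062.3  1140.6]
W fwd [ 0.3 -0.1 -1. ] right [ 0.2  1.  -0. ] [ 84.2 648.  384. ]
holder corners [array([571.2, -95.4]), array([ 558.3, -292.9]), array([ 483.3, -286.1]), array([494.8, -88.5])]
key [ 522.3 -186.9  126. ]
slots [585.8 289.6 110. ] [558.5 174.3 110. ]
brewer top corners [array([654.7, 292.8, 110. ]), array([616.6, 130.7, 110. ]), array([510.2, 157.9, 110. ]), array([554.6, 317.3, 110. ])]
side slots [587.3 289.3 110. ] [559.1 174.7 110. ]
side holder [array([506.8, -94.6]), array([576.5, -99.8]), array([ 560.9, -301.4]), array([ 487.9, -297.5])]
syrup cap [621.9   2.9 215. ] base [615.7  -1.7   0. ]
beans [ 543.6 -474.   150. ]
```

```bash
python3 -m pendant '[0,0,-0.08,1,-0.8,0.35,0, 0,0,-0.08,1,-0.8,0.35,0, 0,0,-0.08,1,-0.8,0.35,0, 0,0,-0.08,1,-0.8,0.35,0, 0,0,-0.08,1,-0.8,0.35,0]'
python3 -m pendant '[0,0,-0.08,1,-0.8,0.35,0, 0,0,-0.08,1,-0.8,0.35,0, 0,0,-0.08,1,-0.8,0.35,0, 0,0,-0.08,1,-0.8,0.35,0, 0,0,-0.08,1,-0.8,0.35,0]'
python3 -m pendant '[0,0,-0.05,0.5,-1,0,0, 0,0,-0.05,0.5,-1,0,0, 0,0,-0.05,0.5,-1,0,0, 0,0,-0.05,0.5,-1,0,0, 0,0,-0.05,0.5,-1,0,0]'
python3 -m pendant '[0,0,-0.05,0,0,0,0, 0,0,-0.05,0,0,0,0]'
python3 - <<'E'
from h import *
np.save("W1.npy",np.array(cam("wrist"),dtype=object),allow_pickle=True)
im=viewer.snapshot("wrist"); cv2.imwrite("pics/w1.png",im[:,:,::-1])
E
```

```text
time: 0.65
tcp_pos: [300.9, 511.2, 291.4]
ee_rot: [0.271, 0.962, -0.0, -0.0]
ft_force: [0.9, 0.3, 0.0]
opening: 87.9
time: 1.15
tcp_pos: [450.8, 391.2, 344.0]
ee_rot: [0.418, 0.908, -0.0, -0.0]
ft_force: [0.6, 0.8, -0.2]
opening: 87.8
time: 1.65
tcp_pos: [525.3, 241.1, 343.6]
ee_rot: [0.505, 0.863, -0.0, -0.0]
ft_force: [-0.4, 0.2, -0.1]
opening: 87.8
time: 1.85
tcp_pos: [525.4, 240.9, 343.5]
ee_rot: [0.54, 0.842, -0.0, -0.0]
ft_force: [-0.3, 0.8, -0.1]
opening: 88.0Traceback (most recent call last):
  File "<stdin>", line 2, in <module>
ValueError: could not broadcast input array from shape (3,3) into shape (3,)
```

```bash
cat >> h.py <<'E'
import pickle
def shot(n,name):
    c=cam(n); im=viewer.snapshot(n); cv2.imwrite(f"pics/{name}.png",im[:,:,::-1]); pickle.dump(c,open(name+".pkl","wb")); return c,im
E
python3 - <<'E'
from h import *
shot("wrist","w1")
E
```

```text
(no output)
```

View pics/w1.png

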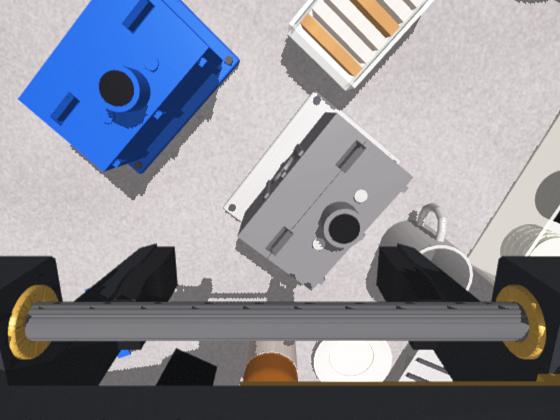

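The grey brewer's slots are at about (352,154) for the left and (281,241) for the right. The neck is at (344,228). I'll zoom in to get the edges.

Run:
```python
from h import *
im=cv2.imread("pics/w1.png")[:,:,::-1]
cv2.imwrite("pics/z2.png",crop(im,225,100,200,150,4,g=.6))
```

```text
(no output)
```

View pics/z2.png

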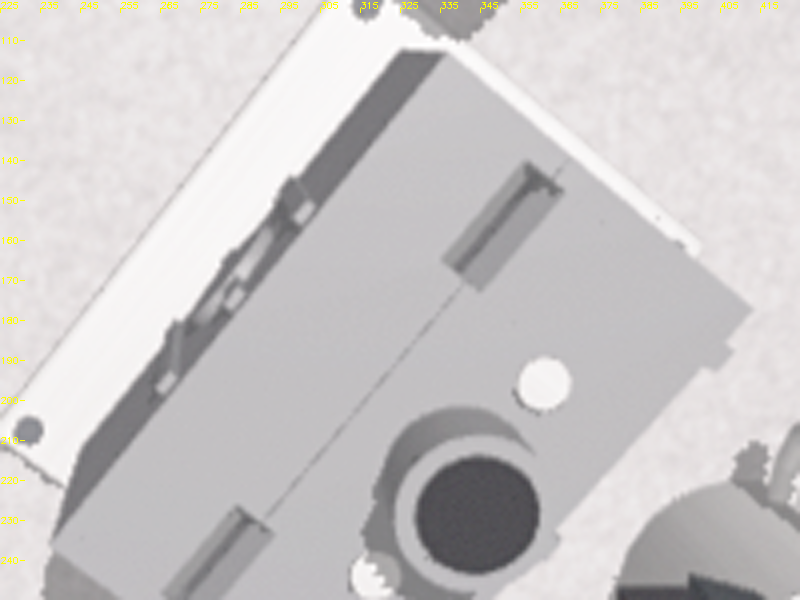

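```bash
python3 -m pendant '[0,0,-0.09,0,-1,0,0, 0,0,-0.09,0,-1,0,0, 0,0,-0.09,0,-1,0,0, 0,0,-0.09,0,-1,0,0, 0,0,-0.09,0,-1,0,0]'
python3 -m pendant '[0,0,-0.08,0,-1,0,0, 0,0,-0.08,0,-1,0,0, 0,0,-0.01,0,-1,0,0, 0,0,0,0,-1,0,0, 0,0,0,0,-1,0,0]'
python3 -m pendant '[0,0,0,0,-1,-0.3,0, 0,0,0,0,-1,-0.3,0, 0,0,0,0,-1,-0.3,0, 0,0,0,0,0,-0.3,0, 0,0,0,0,0,0,0]'
python3 - <<'E'
from h import *
print(manip.get_obs()["tcp_pos"],R.from_quat(manip.get_obs()["ee_rot"]).as_matrix().round(3))
shot("wrist","w2")
E
```

```text
time: 2.4
tcp_pos: [524.8, 89.5, 343.9]
ee_rot: [0.68, 0.733, 0.0, 0.0]
ft_force: [0.0, 0.1, -0.2]
opening: 88.0
time: 2.9
tcp_pos: [524.4, -60.3, 343.9]
ee_rot: [0.726, 0.687, 0.0, 0.0]
ft_force: [-1.2, 0.9, 0.6]
opening: 88.3
time: 3.4
tcp_pos: [523.7, -148.7, 306.7]
ee_rot: [0.727, 0.687, -0.001, -0.001]
ft_force: [0.4, 0.1, -0.5]
opening: 88.2
[ 523.6960638  -148.71741088  306.65323378] [[ 0.056  0.998 -0.002]
 [ 0.998 -0.056  0.   ]
 [ 0.    -0.002 -1.   ]]
```

View pics/w2.png

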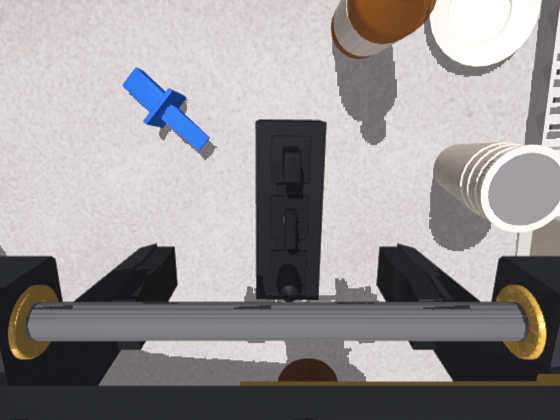

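In the wrist view, the wedge's block handle is in the left (+y) pocket at about (292,165). The key is at (290,228) and the brush at (289,280). I'll zoom in and work out positions.

Run:
```python
from h import *
im=cv2.imread("pics/w2.png")[:,:,::-1]
cv2.imwrite("pics/z3.png",crop(im,245,112,100,100,6,g=.35))
np.set_printoptions(precision=1,suppress=True)
c=pickle.load(open("w1.pkl","rb"))
# zoom px -> image px
z=lambda x,y:(225+x/4-.4,100+y/4-.4)
for n,p in dict(lineA=z(568,160),L_fixR=z(565,192),L_fix2=z(478,292),L_covA=z(527,162),L_covB=z(440,260),line2=z(462,290),line3=z(268,518),R_fix=z(274,533),R_covA=z(236,506),covcorn=z(447,52),covcornR=z(50,545)).items(): print(n,plane(c,p,110)[:2])
```

```text
lineA [593.6 312.6]
L_fixR [596.8 305. ]
L_fix2 [588.4 272.2]
L_covA [584.2 307.7]
L_covB [575.4 275.6]
line2 [584.3 270.9]
line3 [564.8 191.9]
R_fix [568.2 188.7]
R_covA [555.3 191.4]
covcorn [552.8 323.6]
covcornR [513.2 159.5]
```

View pics/z3.png

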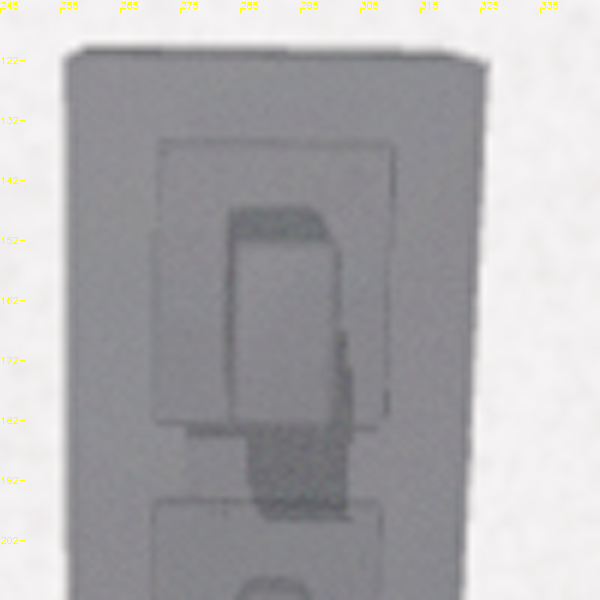

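Run:
```python
from h import *
np.set_printoptions(precision=1,suppress=True)
c=pickle.load(open("w2.pkl","rb"))
z=lambda x,y:(245+x/6-.4,112+y/6-.4)
for n,p,h in (("top",[(234,242),(331,242),(331,423),(234,422)],136),("flange",[(160,140),(394,144),(388,427),(154,422)],84),("holder",[(78,58),(487,62),(464,590),(72,590)],78)):
    w=np.array([plane(c,z(*q),h)[:2] for q in p]); print(n,w.tolist().__str__(),w.mean(0), np.linalg.norm(w-np.roll(w,-1,0),axis=1), "yaw",np.arctan2(-(w[0]-w[3])[0],(w[0]-w[3])[1]),np.arctan2(-(w[1]-w[2])[0],(w[1]-w[2])[1]))
```

```text
top [[529.6406989052758, -118.4631714634595], [543.7046872885043, -119.24182459679771], [542.659296227057, -145.9658759260391], [528.2946779292166, -145.02301923152933]] [ 536.1 -132.2] [14.1 26.7 14.4 26.6] yaw -0.0506354710267286 -0.03909805113813606
flange [[518.672622914153, -106.80597224659722], [557.6798511911071, -109.62955457715846], [555.1229497306019, -157.69921037172924], [514.7899901337943, -154.5959270537083]] [ 536.6 -132.2] [39.1 48.1 40.5 47.9] yaw -0.08106565446183152 -0.05314150998839991
holder [[505.5786358482542, -92.89945514575832], [574.2307373390133, -97.37388289413596], [568.2208287119047, -189.39717002821516], [498.0789347878866, -185.5487304789811]] [ 536.5 -141.3] [68.8 92.2 70.2 93. ] yaw -0.08077110863242615 -0.06521594815687942
```

```bash
python3 -m pendant '[0,0,0,0.42,0.55,0,0, 0,0,0,0,0,-1,0, 0,0,0,0,0,-1,0, 0,0,0,0,0,-1,0, 0,0,0,0,0,-1,0]'
python3 -m pendant '[0,0,0,0,0,-1,0, 0,0,0,0,0,-0.8,0, 0,0,0,0,0,-0.8,0, 0,0,0,0,0,-0.69,0, 0,0,0,0,0,0,0.3]'
python3 -m pendant '[0,0,0,0,0,0,1, 0,0,0,0,0,0,1, 0,0,0,0,0,0,1, 0,0,0,0,0,0,1, 0,0,0,0,0,0,1]' 20
python3 -m pendant '[0,0,0,0,0,0,1, 0,0,0,0,0,0,1, 0,0,0,0,0,0,1]' 60
python3 - <<'E'
from h import *
o=manip.get_obs();print(o["tcp_pos"],R.from_quat(o["ee_rot"]).as_matrix().round(3).tolist(),o["ft_force"],o["ft_torque"])
E
```

```text
time: 3.95
tcp_pos: [538.2, -129.5, 187.2]
ee_rot: [0.725, 0.689, 0.001, 0.0]
ft_force: [0.7, 0.4, -0.6]
opening: 88.1
time: 4.45
tcp_pos: [536.4, -129.2, 87.2]
ee_rot: [0.725, 0.689, -0.001, -0.002]
ft_force: [-0.2, -0.0, 0.5]
opening: 82.2
time: 4.95
tcp_pos: [537.8, -131.0, 89.5]
ee_rot: [0.725, 0.688, 0.0, 0.0]
ft_force: [-0.3, 0.5, 0.3]
opening: 42.2
time: 5.25
tcp_pos: [537.5, -131.0, 89.0]
ee_rot: [0.725, 0.688, -0.0, -0.0]
ft_force: [-0.2, -0.6, 0.6]
opening: 18.0
[ 537.53707284 -131.03718925   89.01008624] [[0.052, 0.999, -0.0], [0.999, -0.052, -0.0], [-0.0, -0.0, -1.0]] [-0.15129289 -0.56249519  0.64054963] [-0.00078263  0.07835111 -0.0058081 ]
```

```bash
python3 -m pendant '[0,0,0,0,0,0,1, 0,0,0,0,0,0,1, 0,0,0,0,0,0,1, 0,0,0,0,0,0,1]' 60
python3 -m pendant '[0,0,0,0,0,0.3,1, 0,0,0,0,0,0.5,1, 0,0,0,0,0,0.8,1, 0,0,0,0,0,1,1, 0,0,0,0,0,1,1]'
```

```text
time: 5.65
tcp_pos: [537.6, -131.1, 89.0]
ee_rot: [0.725, 0.688, -0.0, 0.0]
ft_force: [0.2, 0.5, -0.8]
opening: 15.5
time: 6.15
tcp_pos: [537.3, -131.2, 199.1]
ee_rot: [0.725, 0.688, 0.0, 0.0]
ft_force: [0.9, -0.5, -2.1]
opening: 15.6
```

```bash
python3 -m pendant '[0,0,0,0,0,1,1, 0,0,0,0,0,1,1, 0,0,0,0,0,1,1, 0,0,0,0,0,1,1, 0,0,-0.03,0,1,0,1]'
python3 -m pendant '[0,0,-0.03,0,1,0,1, 0,0,-0.03,0,1,0,1, 0,0,-0.03,0,1,0,1, 0,0,-0.03,0,1,0,1, 0,0,-0.03,0,1,0,1]'
python3 -m pendant '[0,0,-0.03,0.1,1,0,1, 0,0,-0.024,0.1,1,0,1, 0,0,0,0.1,1,0,1, 0,0,0,0.1,1,0,1, 0,0,0,0.1,0.2,-0.5,1]'
python3 -m pendant '[0,0,0,0,0,-1,1, 0,0,0,0,0,-1,1, 0,0,0,0,0,-1,1, 0,0,0,0,0,-0.3,1, 0,0,0,0,0,0,1]'
python3 - <<'E'
from h import *
o=manip.get_obs();print(o["tcp_pos"],R.from_quat(o["ee_rot"]).as_matrix().round(3).tolist(),o["ft_force"],o["ft_torque"])
E
```

```text
time: 6.65
tcp_pos: [538.8, -106.2, 322.7]
ee_rot: [0.736, 0.677, 0.002, 0.004]
ft_force: [0.9, -0.2, -2.7]
opening: 15.5
time: 7.15
tcp_pos: [537.1, 49.8, 318.2]
ee_rot: [0.773, 0.635, 0.0, 0.0]
ft_force: [0.3, 0.5, -1.8]
opening: 15.4
time: 7.65
tcp_pos: [553.1, 179.6, 304.1]
ee_rot: [0.784, 0.621, 0.002, -0.0]
ft_force: [-0.7, -0.9, -0.4]
opening: 15.2
time: 8.15
tcp_pos: [551.8, 174.0, 202.4]
ee_rot: [0.786, 0.619, -0.001, -0.0]
ft_force: [-0.4, -0.5, -0.6]
opening: 15.4
[551.81013282 173.97395897 202.41685567] [[0.234, 0.972, -0.002], [0.972, -0.234, -0.001], [-0.002, -0.002, -1.0]] [-0.35198059 -0.53151933 -0.5981582 ] [-0.05787384  0.06559014 -0.00407127]
```

Run:
```python
from h import *
np.set_printoptions(precision=1,suppress=True)
(cs,a),(cw,b),(ct,d)=shot("side","s3"),shot("wrist","w3"),shot("top","t3")
x,y=proj(cs,(560,173,120)).astype(int); u,v=proj(cw,(560,173,120)).astype(int); print((x,y),(u,v))
s1=crop(a,x-50,y-37,100,75,4); u0=min(max(u-100,0),360); v0=min(max(v-75,0),270)
s2=crop(b,u0,v0,200,150,2,step=20)
s3=crop(a,x-50,y-37+50,100,75,4)
s4=crop(d,160,170,100,75,4)
cv2.imwrite("pics/z4.png",np.vstack([np.hstack([s1,s2]),np.hstack([s3,s4])]))
```

```text
(np.int64(275), np.int64(167)) (np.int64(289), np.int64(212))
```

View pics/z4.png

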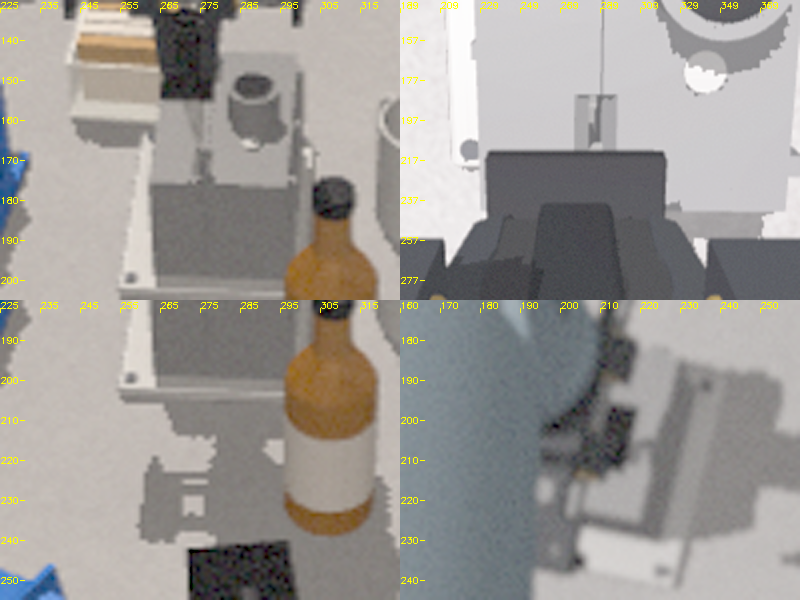

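```bash
python3 - <<'E'
from h import *
np.set_printoptions(precision=1,suppress=True)
c=pickle.load(open("w3.pkl","rb"))
# relative to TCP in brewer axes
b=np.array([.972,-.236]);yb=np.array([.236,.972]);T=np.array([551.8,174.0])
for px in ((232.5,212.5),(321.5,212.5)):
    w=plane(c,px,197.4)[:2]-T; print("flange edge rel TCP",w@b,w@yb)
# slot/seam in this picture: crop px -> img
z=lambda x,y:(189+(x-400)/2-.25,137+y/2-.25)
for n,p in (("covedge",z(575,120)),("fixedge",z(617,120)),("seam",z(601.5,60)),("slot end",z(596,96))):
    w=plane(c,p,110)[:2]; print(n,w@b,w@yb, (w-T)@b)
E
# light touch: descend
python3 -m pendant '[0,0,0,0,0.03,-0.4,1, 0,0,0,0,0,-0.4,1, 0,0,0,0,0,-0.3,1, 0,0,0,0,0,-0.1,1, 0,0,0,0,0,0,1]'
```

```text
flange edge rel TCP -19.873809950172554 23.135253285983058
flange edge rel TCP 19.12411996576445 23.215812759962322
covedge 494.4813089512514 308.4988061108065 -0.8042910487486064
fixedge 508.79561849239155 308.5279950427611 13.510018492391575
seam 503.2835974304053 329.0939254652427 7.997997430405298
slot end 501.5620027155953 316.8522472788823 6.276402715595422
time: 8.8
tcp_pos: [552.8, 175.5, 166.5]
ee_rot: [0.785, 0.619, -0.0, 0.0]
ft_force: [2.1, 0.3, -1.8]
opening: 15.7
```

```bash
python3 -m pendant '[0,0,0,0,0,-0.2,1, 0,0,0,0,0,-0.2,1, 0,0,0,0,0,-0.1,1, 0,0,0,0,0,0,1]'
python3 -m pendant '[0,0,0,0,0,-0.1,1, 0,0,0,0,0,-0.1,1, 0,0,0,0,0,0,1]'
python3 - <<'E'
from h import *
o=manip.get_obs();print(o["tcp_pos"],o["ft_force"],o["ft_torque"])
E
```

```text
time: 9.2
tcp_pos: [554.0, 175.9, 152.4]
ee_rot: [0.785, 0.619, 0.001, 0.001]
ft_force: [5.1, -0.1, -0.0]
opening: 15.5
time: 9.5
tcp_pos: [554.0, 175.9, 146.6]
ee_rot: [0.786, 0.619, 0.001, 0.001]
ft_force: [5.0, -1.3, 1.6]
opening: 15.7
[554.00468677 175.89575887 146.57235584] [ 4.9620675  -1.34858654  1.60572477] [-0.20917178 -1.15589812 -0.01497295]
```

```bash
python3 -m pendant '[0,0,0,0,0,0.5,1, 0,0,0,0,0,0.5,1, 0,0,0,0,0,0.6,1, 0,0,0,0,0,0.3,1, 0,0,0,0,0,0,1]'
cat >> h.py <<'E'
bx=np.array([.972,-.236]);by=np.array([.236,.972])
def rect(c,im,x0=480,x1=520,y0=270,y1=450,s=4):
    ys=np.arange(y0,y1,1/s); xs=np.arange(x0,x1,1/s)
    X,Y=np.meshgrid(xs,ys); P=np.stack([X*bx[0]+Y*by[0],X*bx[1]+Y*by[1],np.full_like(X,110)],-1)
    K,t,M=c; u=(P-t)@M@K.T; u=u[...,:2]/u[...,2:]
    return cv2.remap(im,u[...,0].astype('float32'),u[...,1].astype('float32'),cv2.INTER_LINEAR)
def gap(name="wx",rows=range(322,402,8)):
    c,im=shot("wrist",name); r=rect(c,im); g=cv2.cvtColor(r,cv2.COLOR_RGB2GRAY); cv2.imwrite(f"pics/{name}_r.png",r[:,:,::-1])
    for y in rows:
        l=g[(y-270)*4-8:(y-270)*4+8,40:136].mean(0); base=np.median(l); dk=np.clip(base-l,0,None)
        i=np.where(l<base*.8)[0]
        print(y, "base %.0f min %.0f"%(base,l.min()), "dark width %.2f"%(len(i)/4), (490+i.min()/4,490+i.max()/4) if len(i) else "")
E
python3 - <<'E'
from h import *
o=manip.get_obs();print(o["tcp_pos"],o["ft_force"])
gap("w4")
E
```

```text
time: 10.0
tcp_pos: [552.6, 176.4, 204.2]
ee_rot: [0.785, 0.619, 0.001, -0.0]
ft_force: [-0.2, -0.0, -2.0]
opening: 15.6
[552.64433222 176.35152846 204.22794695] [-0.22820497 -0.02505918 -2.04599397]
322 base 183 min 64 dark width 3.00 (np.float64(500.5), np.float64(503.25))
330 base 184 min 64 dark width 3.25 (np.float64(500.5), np.float64(503.5))
338 base 184 min 63 dark width 2.75 (np.float64(500.75), np.float64(503.25))
346 base 187 min 65 dark width 2.75 (np.float64(501.0), np.float64(503.5))
354 base 188 min 68 dark width 2.25 (np.float64(501.25), np.float64(503.25))
362 base 191 min 66 dark width 2.00 (np.float64(501.5), np.float64(503.25))
370 base 193 min 74 dark width 2.00 (np.float64(501.5), np.float64(503.25))
378 base 196 min 73 dark width 1.75 (np.float64(501.75), np.float64(503.25))
386 base 199 min 88 dark width 1.75 (np.float64(502.0), np.float64(503.5))
394 base 202 min 101 dark width 1.50 (np.float64(502.25), np.float64(503.5))
```

```bash
python3 -m pendant '[0,0,0,0.236,0.972,0,1, 0,0,0,0.236,0.972,0,1, 0,0,0,0.236,0.972,0,1, 0,0,0,0.236,0.972,0,1, 0,0,0,0,0,0,1]'
python3 -m pendant '[0,0,0,0,0,-0.5,1, 0,0,0,0,0,-0.4,1, 0,0,0,0,0,-0.3,1, 0,0,0,0,0,0,1]'
python3 -m pendant '[0,0,0,0,0,-0.3,1, 0,0,0,0,0,-0.2,1, 0,0,0,0,0,-0.2,1, 0,0,0,0,0,-0.1,1, 0,0,0,0,0,0,1]'
python3 -m pendant '[0,0,0,0,0,-0.1,1, 0,0,0,0,0,-0.1,1, 0,0,0,0,0,0,1]'
```

```text
time: 10.55
tcp_pos: [579.4, 298.1, 201.3]
ee_rot: [0.783, 0.622, -0.0, -0.001]
ft_force: [-0.7, 0.8, -1.3]
opening: 15.9
time: 10.95
tcp_pos: [581.0, 290.5, 165.3]
ee_rot: [0.786, 0.618, -0.001, 0.001]
ft_force: [1.3, -0.6, -1.4]
opening: 15.4
time: 11.45
tcp_pos: [582.4, 292.7, 143.8]
ee_rot: [0.786, 0.619, 0.002, 0.001]
ft_force: [5.2, -0.2, 2.2]
opening: 15.3
time: 11.75
tcp_pos: [582.4, 292.9, 137.9]
ee_rot: [0.785, 0.619, 0.002, 0.001]
ft_force: [4.5, 0.1, 2.6]
opening: 15.6
```

```bash
python3 -m pendant '[0,0,0,0,0,-0.1,1, 0,0,0,0,0,0,1]'
python3 -m pendant '[0,0,0,0,0,0.5,1, 0,0,0,0,0,0.6,1, 0,0,0,0,0,0.6,1, 0,0,0,0,0,0.5,1, 0,0,0,0,0,0,1]'
python3 -m pendant '[0,0,0,-0.236,-0.972,0,1, 0,0,0,-0.236,-0.972,0,1, 0,0,0,-0.236,-0.972,0,1, 0,0,0,-0.236,-0.972,0,1, 0,0,0,0,0,0,1]'
python3 -m pendant '[0,0,0,0,0,0,1]'
python3 - <<'E'
from h import *
o=manip.get_obs();print(o["tcp_pos"],o["ft_force"])
gap("w5",range(322,402,12))
E
```

```text
time: 11.95
tcp_pos: [582.4, 292.9, 134.9]
ee_rot: [0.785, 0.619, 0.002, 0.001]
ft_force: [4.7, 1.0, 3.1]
opening: 15.5
time: 12.45
tcp_pos: [581.1, 293.1, 201.7]
ee_rot: [0.785, 0.619, 0.001, -0.0]
ft_force: [0.7, 0.3, -1.2]
opening: 15.4
time: 12.95
tcp_pos: [550.9, 170.5, 199.2]
ee_rot: [0.787, 0.617, -0.002, 0.0]
ft_force: [0.7, -0.2, -1.9]
opening: 15.4
time: 13.05
tcp_pos: [551.8, 175.6, 199.3]
ee_rot: [0.786, 0.619, -0.001, -0.001]
ft_force: [-0.5, 1.1, -2.3]
opening: 15.5
[551.77040146 175.58515005 199.32590426] [-0.53212818  1.11758493 -2.26174696]
322 base 186 min 66 dark width 3.50 (np.float64(500.0), np.float64(503.25))
334 base 188 min 66 dark width 3.50 (np.float64(500.0), np.float64(503.25))
346 base 190 min 66 dark width 3.75 (np.float64(499.75), np.float64(503.25))
358 base 193 min 65 dark width 4.00 (np.float64(499.5), np.float64(503.25))
370 base 196 min 66 dark width 4.50 (np.float64(498.75), np.float64(503.25))
382 base 201 min 67 dark width 5.00 (np.float64(498.5), np.float64(503.25))
394 base 204 min 76 dark width 5.25 (np.float64(498.25), np.float64(503.25))
```

```bash
python3 -m pendant '[0,0,0,0,0,-0.5,1, 0,0,0,0,0,-0.5,1, 0,0,0,0,0,-0.3,1, 0,0,0,0,0,-0.2,1, 0,0,0,0,0,0,1]'
python3 -m pendant '[0,0,0,0,0,-0.2,1, 0,0,0,0,0,-0.2,1, 0,0,0,0,0,-0.2,1, 0,0,0,0,0,-0.1,1, 0,0,0,0,0,0,1]'
python3 -m pendant '[0,0,0,0,0,-0.1,1, 0,0,0,0,0,0,1]'
python3 -m pendant '[0,0,0,0,0,0.5,1, 0,0,0,0,0,0.7,1, 0,0,0,0,0,0.7,1, 0,0,0,0,0,0.5,1, 0,0,0,0,0,0,1]'
python3 - <<'E'
from h import *
o=manip.get_obs();print(o["tcp_pos"],o["ft_force"])
gap("w6",range(322,402,12))
E
```

```text
time: 13.6
tcp_pos: [552.8, 175.7, 154.1]
ee_rot: [0.785, 0.619, -0.0, 0.0]
ft_force: [1.9, -0.4, -2.0]
opening: 15.6
time: 14.1
tcp_pos: [554.0, 175.9, 134.5]
ee_rot: [0.786, 0.619, 0.001, 0.001]
ft_force: [4.8, -1.0, -0.2]
opening: 15.6
time: 14.3
tcp_pos: [554.0, 175.9, 131.6]
ee_rot: [0.785, 0.619, 0.001, 0.001]
ft_force: [6.0, 0.1, 2.5]
opening: 15.9
time: 14.8
tcp_pos: [552.7, 176.4, 204.5]
ee_rot: [0.785, 0.619, 0.001, -0.0]
ft_force: [-0.2, -0.2, -1.4]
opening: 15.6
[552.69382093 176.35704535 204.48442489] [-0.24765869 -0.16410597 -1.38491408]
322 base 188 min 71 dark width 6.50 (np.float64(497.0), np.float64(503.25))
334 base 189 min 67 dark width 3.75 (np.float64(497.5), np.float64(503.25))
346 base 192 min 67 dark width 4.50 (np.float64(497.25), np.float64(503.5))
358 base 194 min 68 dark width 4.75 (np.float64(497.5), np.float64(503.5))
370 base 198 min 68 dark width 6.00 (np.float64(497.25), np.float64(503.25))
382 base 202 min 68 dark width 6.00 (np.float64(497.5), np.float64(503.25))
394 base 205 min 74 dark width 6.25 (np.float64(497.5), np.float64(503.5))
```

```bash
python3 -m pendant '[0,0,0,0.236,0.972,0,1, 0,0,0,0.236,0.972,0,1, 0,0,0,0.236,0.972,0,1, 0,0,0,0.236,0.972,0,1, 0,0,0,0,0,0,1]'
python3 -m pendant '[0,0,0,0,0,-0.5,1, 0,0,0,0,0,-0.5,1, 0,0,0,0,0,-0.5,1, 0,0,0,0,0,-0.4,1, 0,0,0,0,0,0,1]'
python3 -m pendant '[0,0,0,0,0,-0.2,1, 0,0,0,0,0,-0.2,1, 0,0,0,0,0,-0.2,1, 0,0,0,0,0,0,1]'
```

```text
time: 15.35
tcp_pos: [579.1, 298.0, 200.7]
ee_rot: [0.783, 0.622, -0.001, -0.002]
ft_force: [-0.7, 0.8, -2.0]
opening: 15.2
time: 15.85
tcp_pos: [580.6, 291.0, 143.8]
ee_rot: [0.786, 0.619, -0.001, 0.0]
ft_force: [0.2, -0.2, -1.3]
opening: 15.9
time: 16.25
tcp_pos: [582.4, 292.7, 128.5]
ee_rot: [0.785, 0.619, 0.002, 0.001]
ft_force: [5.6, -0.3, -1.3]
opening: 15.5
```

```bash
python3 -m pendant '[0,0,0,0,0,-0.1,1, 0,0,0,0,0,-0.1,1, 0,0,0,0,0,0,1]'
python3 -m pendant '[0,0,0,0,0,0.5,1, 0,0,0,0,0,0.8,1, 0,0,0,0,0,0.8,1, 0,0,0,0,0,0.6,1, 0,0,0,0,0,0,1]'
python3 -m pendant '[0,0,0,-0.236,-0.972,0,1, 0,0,0,-0.236,-0.972,0,1, 0,0,0,-0.236,-0.972,0,1, 0,0,0,-0.236,-0.972,0,1, 0,0,0,0,0,0,1]'
python3 -m pendant '[0,0,0,0,0,0,1]'
python3 - <<'E'
from h import *
o=manip.get_obs();print(o["tcp_pos"],o["ft_force"])
gap("w7",range(322,402,12))
E
```

```text
time: 16.55
tcp_pos: [582.4, 292.8, 123.0]
ee_rot: [0.785, 0.619, 0.002, 0.001]
ft_force: [5.9, 0.5, 3.5]
opening: 15.7
time: 17.05
tcp_pos: [581.0, 293.3, 205.1]
ee_rot: [0.785, 0.619, 0.001, -0.0]
ft_force: [0.2, 0.3, -1.3]
opening: 15.4
time: 17.55
tcp_pos: [550.4, 170.6, 201.8]
ee_rot: [0.787, 0.617, -0.003, -0.0]
ft_force: [-0.1, -0.7, -1.7]
opening: 16.2
time: 17.65
tcp_pos: [551.3, 175.7, 202.0]
ee_rot: [0.786, 0.619, -0.001, -0.001]
ft_force: [-0.4, 1.3, -1.4]
opening: 15.5
[551.31859123 175.69336652 201.98032867] [-0.38632542  1.26131649 -1.41180721]
322 base 188 min 70 dark width 6.50 (np.float64(496.5), np.float64(503.5))
334 base 189 min 67 dark width 4.25 (np.float64(497.0), np.float64(503.5))
346 base 191 min 68 dark width 4.50 (np.float64(496.75), np.float64(503.25))
358 base 194 min 69 dark width 4.25 (np.float64(497.0), np.float64(503.25))
370 base 198 min 69 dark width 6.50 (np.float64(496.75), np.float64(503.5))
382 base 201 min 80 dark width 8.25 (np.float64(495.5), np.float64(503.5))
394 base 205 min 82 dark width 8.50 (np.float64(495.0), np.float64(503.25))
```

```bash
python3 -m pendant '[0,0,0,0,0,-0.5,1, 0,0,0,0,0,-0.5,1, 0,0,0,0,0,-0.5,1, 0,0,0,0,0,-0.4,1, 0,0,0,0,0,0,1]'
python3 -m pendant '[0,0,0,0,0,-0.2,1, 0,0,0,0,0,-0.2,1, 0,0,0,0,0,-0.2,1, 0,0,0,0,0,0,1]'
python3 -m pendant '[0,0,0,0,0,-0.1,1, 0,0,0,0,0,0,1]'
```

```text
time: 18.2
tcp_pos: [552.0, 175.5, 143.9]
ee_rot: [0.785, 0.619, -0.001, 0.0]
ft_force: [0.5, -1.0, -1.7]
opening: 15.2
time: 18.6
tcp_pos: [554.0, 175.8, 128.1]
ee_rot: [0.786, 0.619, 0.001, 0.001]
ft_force: [5.6, -1.3, -4.0]
opening: 15.6
time: 18.8
tcp_pos: [554.0, 175.8, 125.7]
ee_rot: [0.786, 0.619, 0.001, 0.001]
ft_force: [5.7, -0.3, 0.6]
opening: 15.3
```

```bash
python3 -m pendant '[0,0,0,0,0,-0.1,1, 0,0,0,0,0,-0.05,1, 0,0,0,0,0,0,1]'
python3 -m pendant '[0,0,0,0,0,0.5,1, 0,0,0,0,0,0.8,1, 0,0,0,0,0,0.8,1, 0,0,0,0,0,0.6,1, 0,0,0,0,0,0,1]'
python3 - <<'E'
from h import *
o=manip.get_obs();print(o["tcp_pos"],o["ft_force"])
gap("w8",range(322,402,12))
cv2.imwrite("pics/z8.png",np.hstack([cv2.resize(cv2.rotate(cv2.imread(f"pics/{n}_r.png"),cv2.ROTATE_90_COUNTERCLOCKWISE),None,fx=1,fy=1) for n in ["w8"]]))
E
```

```text
time: 19.1
tcp_pos: [554.0, 175.8, 121.2]
ee_rot: [0.786, 0.619, 0.001, 0.001]
ft_force: [4.8, -0.6, 3.8]
opening: 15.5
time: 19.6
tcp_pos: [552.5, 176.4, 203.2]
ee_rot: [0.785, 0.619, 0.001, -0.0]
ft_force: [0.4, 0.3, -2.2]
opening: 15.7
[552.48942892 176.41418307 203.19332636] [ 0.35858507  0.33812489 -2.24925397]
322 base 188 min 72 dark width 8.25 (np.float64(494.5), np.float64(503.5))
334 base 189 min 75 dark width 4.00 (np.float64(497.0), np.float64(503.25))
346 base 192 min 72 dark width 4.25 (np.float64(497.0), np.float64(503.25))
358 base 194 min 68 dark width 4.25 (np.float64(495.0), np.float64(503.25))
370 base 198 min 71 dark width 6.00 (np.float64(494.75), np.float64(503.5))
382 base 202 min 85 dark width 8.75 (np.float64(494.5), np.float64(503.25))
394 base 205 min 78 dark width 9.00 (np.float64(494.5), np.float64(503.25))
```

View pics/z8.png

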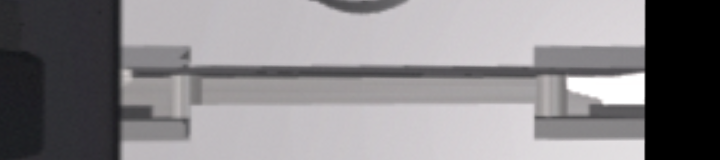

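The rectified seam view shows a gap of about 9 mm (rows 67 to 103 at 4 px/mm), the same at both ends. Next I'll take the wedge back to its pocket.

```bash
python3 -m pendant '[0,0,0,0,0,1,1, 0,0,0,0,0,1,1, 0,0,0,0,0,1,1, 0,0,0,0,0,1,1, 0,0,0.03,-0.05,-1,0,1]'
python3 -m pendant '[0,0,0.03,-0.05,-1,0,1, 0,0,0.03,-0.05,-1,0,1, 0,0,0.03,-0.05,-1,0,1, 0,0,0.03,-0.05,-1,0,1, 0,0,0.03,-0.05,-1,0,1]'
python3 -m pendant '[0,0,0.03,-0.05,-1,0,1, 0,0,0.024,-0.05,-1,0,1, 0,0,0,-0.05,-1,0,1, 0,0,0,-0.05,-1,0,1, 0,0,0,0,-0.25,0,1]'
python3 -m pendant '[0,0,0,0,0,-1,1, 0,0,0,0,0,-1,1, 0,0,0,0,0,-1,1, 0,0,0,0,0,-1,1, 0,0,0,0,0,0,1]'
python3 -m pendant '[0,0,0,0,0,0,1]'
python3 - <<'E'
from h import *
o=manip.get_obs();print(o["tcp_pos"],R.from_quat(o["ee_rot"]).as_matrix().round(3).tolist(),o["ft_force"])
E
```

```text
time: 20.15
tcp_pos: [551.6, 150.7, 323.2]
ee_rot: [0.776, 0.631, 0.002, -0.001]
ft_force: [0.6, -0.4, -1.8]
opening: 15.6
time: 20.65
tcp_pos: [541.9, -4.8, 319.6]
ee_rot: [0.739, 0.673, -0.002, -0.001]
ft_force: [0.3, 0.6, -0.5]
opening: 15.6
time: 21.15
tcp_pos: [535.5, -135.0, 320.0]
ee_rot: [0.727, 0.687, -0.002, -0.001]
ft_force: [-0.1, 0.0, -2.1]
opening: 15.7
time: 21.65
tcp_pos: [534.0, -129.4, 196.9]
ee_rot: [0.725, 0.689, -0.003, -0.004]
ft_force: [-0.7, -0.1, -2.1]
opening: 15.6
time: 21.75
tcp_pos: [537.0, -130.9, 201.1]
ee_rot: [0.725, 0.689, -0.001, -0.001]
ft_force: [0.4, 1.1, -1.5]
opening: 15.7
[ 537.02809269 -130.90292545  201.09729705] [[0.052, 0.999, -0.002], [0.999, -0.052, 0.0], [0.0, -0.002, -1.0]] [ 0.43451742  1.10679041 -1.4535677 ]
```

```bash
python3 -m pendant '[0,0,0,0,0,-0.5,1, 0,0,0,0,0,-0.5,1, 0,0,0,0,0,-0.5,1, 0,0,0,0,0,-0.5,1, 0,0,0,0,0,-0.5,1]'
python3 -m pendant '[0,0,0,0,0,-0.4,1, 0,0,0,0,0,-0.4,1, 0,0,0,0,0,-0.2,1, 0,0,0,0,0,-0.1,1, 0,0,0,0,0,0,1]'
python3 -m pendant '[0,0,0,0,0,-0.05,1, 0,0,0,0,0,0,1]'
```

```text
time: 22.25
tcp_pos: [537.4, -131.6, 125.1]
ee_rot: [0.725, 0.688, -0.0, -0.0]
ft_force: [0.1, 0.1, -1.1]
opening: 15.2
time: 22.75
tcp_pos: [537.6, -131.7, 93.4]
ee_rot: [0.725, 0.688, -0.0, -0.0]
ft_force: [-1.2, 0.6, -1.7]
opening: 15.6
time: 22.95
tcp_pos: [537.8, -131.7, 92.3]
ee_rot: [0.725, 0.688, 0.0, 0.0]
ft_force: [0.7, -0.4, -2.1]
opening: 15.7
```

```bash
python3 -m pendant '[0,0,0,0,0,-0.07,1, 0,0,0,0,0,-0.04,1, 0,0,0,0,0,0,1]'
python3 -m pendant '[0,0,0,0,0,0,0.85, 0,0,0,0,0,0,0.7, 0,0,0,0,0,0,0.5, 0,0,0,0,0,0,0.2, 0,0,0,0,0,0,0]'
python3 -m pendant '[0,0,0,0,0,0,0, 0,0,0,0,0,0,0, 0,0,0,0,0,0,0, 0,0,0,0,0,0,0, 0,0,0,0,0,0,0]'
```

```text
time: 23.25
tcp_pos: [537.7, -131.6, 89.0]
ee_rot: [0.725, 0.688, 0.0, 0.0]
ft_force: [-0.8, 1.3, 2.4]
opening: 15.5
time: 23.75
tcp_pos: [537.6, -131.7, 88.7]
ee_rot: [0.725, 0.688, -0.0, 0.0]
ft_force: [0.4, 0.0, 0.1]
opening: 45.6
time: 24.25
tcp_pos: [537.6, -131.6, 88.7]
ee_rot: [0.725, 0.688, -0.0, -0.0]
ft_force: [-0.0, 0.0, -0.9]
opening: 85.2
```

```bash
python3 -m pendant '[0,0,0,0,0,0.4,0, 0,0,0,0,0,0.9,0, 0,0,0,0,0,1,0, 0,0,0,0,0,1,0, 0,0,0,0,0,1,0]'
python3 -m pendant '[0,0,0,0,0,1,0, 0,0,0,0,0,1,0, 0,0,0,0,0,1,0, 0,0,0,-0.47,-0.57,0,0, 0,0,0,0,0,0,0]'
python3 - <<'E'
from h import *
o=manip.get_obs();print(o["tcp_pos"])
c,w=shot("wrist","w9"); cs,s=shot("side","s9")
a=crop(w,245,112,100,75,4,g=.35); b=crop(s,240,230,100,75,4)
e=cv2.imread("pics/w2.png")[:,:,::-1]
cv2.imwrite("pics/z9.png",np.vstack([np.hstack([a,crop(e,245,112,100,75,4,g=.35)]),np.hstack([b,crop(s,225,130,100,75,4)])]))
E
```

```text
time: 24.75
tcp_pos: [537.4, -131.8, 219.8]
ee_rot: [0.725, 0.688, 0.0, 0.0]
ft_force: [0.5, 0.0, 0.0]
opening: 88.1
time: 25.25
tcp_pos: [522.3, -151.3, 309.4]
ee_rot: [0.727, 0.687, 0.0, 0.001]
ft_force: [-0.4, -0.5, 0.0]
opening: 88.0
[ 522.26779325 -151.32606742  309.44457833]
```

View pics/z9.png

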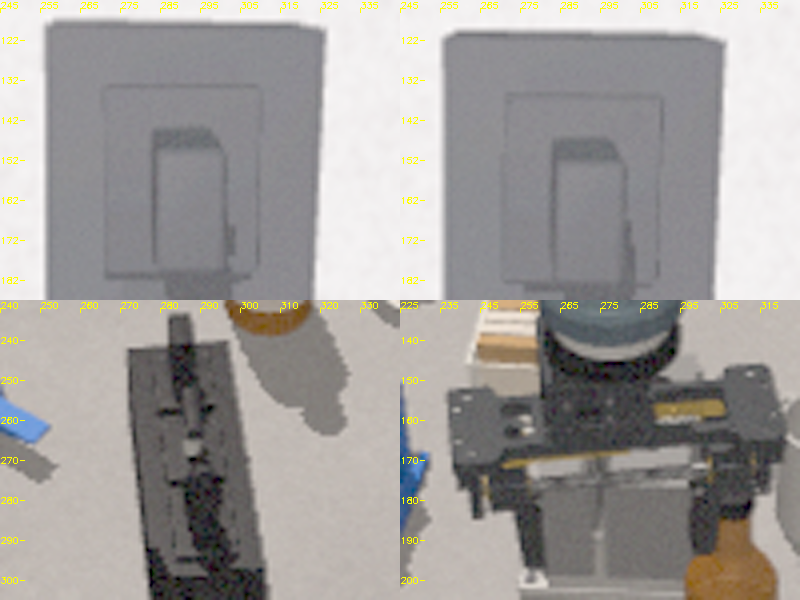

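```bash
python3 -c "
from rig import manip
print(manip.get_obs()['ft_force']); print(manip.close_job())"
```

```text
[-0.48725052  0.59004856 -0.96638612]
the job is handed in; nothing more can be done
None
```

I took the wedge from the holder's left pocket and pushed it into the right, left, right and left slots and then right again, going deeper each time. I then hung it back in the same pocket, let go and handed the job in at about 25 s.

- **Cover:** after the last push, the wrist camera showed about 9 mm of opening at both ends, against the 8 mm needed. The slot bevel edges agreed with that. The biggest lead I measured between the ends was about 3 mm. The automatic gap readings were unreliable in the middle of the seam because light surfaces showed inside the gap, so I read the last gap from the picture. I did not measure the cover again after moving away.
- **Forces:** readings stayed below about 7 N, and the gripper never came down to the cover.
- **Wedge:** the last picture shows it upright and seated as before, with the gripper clear. I released it within about 1 mm of where I picked it up.
- **Bystanders:** the brush, key and syrup bottle look unmoved in the last pictures. I did not check the other bystanders at the end, but I did not work near them.

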